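# Fit and press home the case partitions

### The arm

A 6-joint arm with a two-finger parallel gripper is mounted at the origin on the work surface. World frame = base frame: x ahead of the robot, y to its left, z up, the work surface at z = 0. Lengths are in m, angles in rad, forces in N, time in s.
With the tool pointing down it reaches from about 0.25 to 0.725 m from the base axis. Payload 4 kg.
Tool frame: the origin (TCP) lies where the fingers leave the gripper's body, on its centre line; the fingertips stand 73 mm ahead of it and the grasp point (between the pads) lies 54 mm ahead of it (bot.tip_reach is the z of the fingertips in the tool frame, in m); z points along the fingers, x is the direction in which the jaws open and shut, and the axes are right-handed (so a half turn about z gives the same grasp; the last joint's range is limited). The gripper opens to 85 mm and grips with 20 to 120 N. Pads are 22 mm wide; open, the fingers measure 114 mm over their backs; the gripper's body (76 mm by 85 mm) begins 54 mm behind the grasp point. The pads swing forward as they close: fully open they stand 13 mm farther back than shut.
Start: joints at [-1.264, 0.241, 0.005, 1.335, 0, 1.571], TCP at [0.151, -0.477, 0.304] pointing down, gripper open.
Joint ranges: [-2.72, 2.72], [-1.05, 1.87], [-1.09, 1.28], [-1.99, 2.15], [-1.42, 1.44], [-3.14, 3.14]. Speed limits (rad/s): [2.79, 2.79, 3.14, 3.14, 3.14, 3.14].

### API

Orientations are given as a unit quaternion [x, y, z, w].
In Python, from workcell import bot, vision, job_done gives the robot as it stands.
- The arm moves only by the tool drive_tool, never from a script. Its argument "steps" is one flat list of numbers, 7 for each row, row after row: the shift along the tool's x, y, z in m, then the turn, a rotation vector about the tool's x, y, z in degrees, then the closure, from -1 (fully open) to 1 (shut). A call has 1 to 8 rows; each row shifts and turns the commanded pose from where the row before left it, along the tool's axes as they then stand; what a row does not reach is not made up. A row lasts 1/12 s, in which the tool goes at most 41.7 mm and 7.16 degrees, less where a joint would pass 70% of its speed; a pose out of reach is approached as far as the arm can. A call is refused whole if a number of a shift passes 0.0417 or a number of a turn 7.16, either way. A call with a gripper value outside its range is refused whole. The fingers move at their own pace and stop on an object; the grip force is fixed at half the most. Time passes only in rows, so rows that do not move let the fingers close. It gives the time, the measured TCP pose, the force and the opening at its end, in the units of the state.
- bot.get_obs(): the state, without advancing time (a new reading comes with each control period).
- vision.camera(name): name is "scene" or "side" or "wrist"; returns (picture, depth): 420x560x3 uint8, red, green, blue; 420x560 float32, m along the optical axis (not along the pixel's ray), 0 where there is no reading.
- vision.camera_model(name): a dict with "mtx" (3x3 intrinsics, pixels), "rvec" (rotation vector, rad) and "tvec" (3), from world to camera coordinates, as OpenCV has them. Camera axes: x right, y down, z forward; pixel columns grow to the right and rows downward; lengths in m; the calibration is good to about 2 mm. A picture is of the moment at which its call begins: read the wrist's pose just before it. camera_model takes no time and is no camera call; for the wrist camera it gives the pose at the moment of the call.
- job_done(): hands the job in, once; it reports no verdict.
The state is a dict: "clock": time; "joint_pos": joint angles; "joint_vel": joint speeds; "tau": joint torques, N m; "eef_pos": TCP position; "tool_rot": TCP orientation; "ft_force": force on the tool from outside, world axes, zero at the start; "ft_torque": the same for the moment, N m; "grip_width": finger opening in m.
Only numpy, scipy, OpenCV 4.12 (cv2) and the standard library are available. Lean on these libraries where they do the work, as an engineer would, in place of code of your own. Each camera call takes 0.05 s, during which the arm holds its last target.

### The job

Take the plywood partition board from its stand, slide it down into the empty slot of the wooden case, and press down both partition boards, the new one and the one already standing proud, until each is fully home with its shoulders on the case's rim. Leave the other things on the bench where they are.

Things in the scene. Friction and masses are not known exactly. Their poses are not given: they have to be found in the camera images.
- case: Open wooden case fixed to the bench, left or right, 240 (x) x 162 (y) x 90 mm high, walls 12; origin centre of underside, z up. Two board slots run along its y from wall to wall (138 mm): at x = -45 mm (holds a board) and +45 mm (empty). Each slot lies between pairs of wooden ribs on the long walls, 15 mm apart, flared at the top, ending 6 mm below the rim. Stock under 20 mm high lies inside.
- slot_home (a point): Fixed point in the empty slot, 15 mm above the case's underside: where the centre of the loose board's underside lies when fully home. Axes as the case. A stiff sliding rubber shoe in the slot's bottom stops the board 12 mm short of home; about 10 N downwards pushes it on until the shoulders meet the rim, and it stays there. The board's weight alone does not move it.
- loose_board: Plywood board, 12 mm thick (x), 110 tall (z), 0.11 kg. Lower 75 mm is 132 wide (y), bottom corners bevelled; top 35 mm is 158 wide: its shoulders, 75 mm above the underside, rest on the case's rim when home. Same either way round. Origin centre of underside. Starts upright in the stand; grip it across its thickness at the top edge.
- stand: Wooden stand fixed to the bench, base 90 x 170 x 12 mm, with two rails along its y, each 22 mm wide, tops 42 mm above the bench, 15 mm apart; the loose board stands between them on the base, its underside 12 mm above the bench. Origin at the centre of its underside.
- fitted_board (a joint): How far the board that is already in the case has been pressed down, in m: 0 to 0.016, 0.016 is fully home (shoulders on the rim). It starts between 0 and 0.008, slides stiffly straight down under about 10 N, and stays where it is left.
- fitted_board_top (a point): Middle of the top edge of the board that is already in the case (same shape as the loose one; edge 12 mm thick, 158 mm long along the case's y). It is 125 mm above the case's underside when home, up to 16 mm higher at the start.
- screwdriver: screwdriver, 190 mm, lying on the table between the case and the stand; bystander; origin at the middle of its underside
- jar: clear closed jar, 64 mm across and 85 mm tall, beyond the work; bystander; origin at its underside
- offcut: plain wood offcut 140 x 60 x 30 mm at the left; bystander; origin at the centre of its underside
- glue: white bottle, 60 mm across and 170 mm tall, at the left; bystander; origin at its underside
- tape: round grey tape measure, 72 mm across, 32 mm high, lying flat at the right; bystander; origin at its underside

How it is judged:
By the outcome, as a careful person would: the job done as asked, in the order asked, and still so for the second after the job is handed in, with the robot touching nothing.
It also fails if it takes over 58 s, if anything falls off the work surface, if the arm or the gripper's body presses on something with over 40 N, if the wrist force passes 120 N, or if a joint passes its speed limit or range.

## Working session

There is one attempt and no reset: what is moved stays moved. The work goes in short steps, Python scripts to look and compute and a tool call to move; the robot and the scene stay as the last step left them, time stands still between calls to the robot, and variables do not carry over. Pictures are saved under pics/ and viewed, and the job is handed in when it is done.

Besides the shell and the picture viewer there is one more tool, called after "Emit:" as name(argument=value, ...), one argument or row to a line, values as JSON. drive_tool: Moves the arm, as the interface text tells. Its arguments: {"type":"object","properties":{"steps":{"type":"array"}},"required":["steps"]}

```bash
ls; mkdir -p pics
python3 - <<'E'
from workcell import bot, vision
import cv2,numpy as np
o=bot.get_obs()
print({k:np.round(v,3) for k,v in o.items()}, bot.tip_reach)
for n in ["scene","side"]:
    p,d=vision.camera(n); cv2.imwrite(f"pics/{n}0.png",p[:,:,::-1]); np.savez(f"{n}0.npz",p=p,d=d,**vision.camera_model(n)); print(n,vision.camera_model(n))
E
```

```text
pics
{'clock': np.float64(0.0), 'joint_pos': array([-1.264,  0.241,  0.004,  1.335, -0.   ,  1.571]), 'joint_vel': array([-0.001,  0.001,  0.001, -0.   ,  0.002, -0.   ]), 'tau': array([-1.0000e-03, -3.7231e+01,  2.5241e+01,  1.7000e-02, -0.0000e+00,
        0.0000e+00]), 'eef_pos': array([ 0.151, -0.476,  0.303]), 'tool_rot': array([ 0.807, -0.591, -0.001, -0.001]), 'ft_force': array([-0.672, -0.692, -0.492]), 'ft_torque': array([-0.009, -0.001,  0.024]), 'grip_width': np.float64(0.085)} 0.0726
scene {'mtx': array([[516.29556885,   0.        , 280.66699696],
       [  0.        , 516.29556885, 219.57995675],
       [  0.        ,   0.        ,   1.        ]]), 'rvec': array([ 2.19847507,  0.85541875, -0.3952315 ]), 'tvec': array([-0.43660886, -0.20594939,  1.76574257])}
side {'mtx': array([[383.1817419 ,   0.        , 278.8182508 ],
       [  0.        , 383.1817419 , 209.05938332],
       [  0.        ,   0.        ,   1.        ]]), 'rvec': array([ 2.38389651, -0.13159148,  0.05696506]), 'tvec': array([-0.60635649,  0.11428928,  1.2803463 ])}
```

View pics/scene0.png

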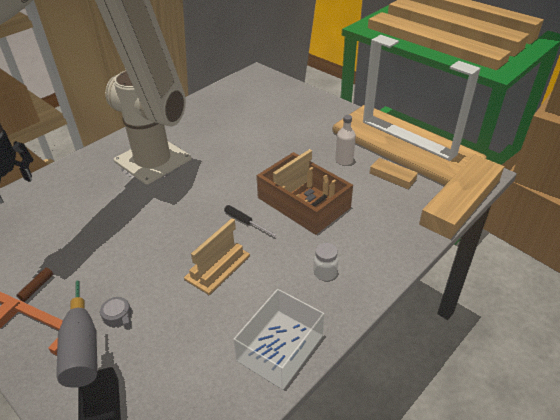

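View pics/side0.png

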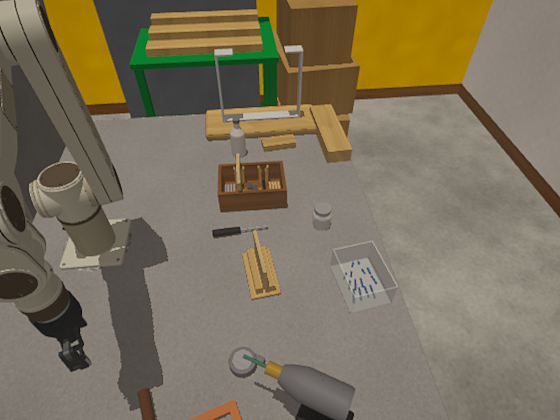

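The scene view shows the case around (305,190), with its fitted board at (293,172). The stand with the loose board is around (217,258) and the screwdriver at (250,222). In the side view the case is at (252,186) and the stand at (261,265). Next I'll locate them from the depth images.

```bash
cat > h.py <<'E'
import numpy as np,cv2
def load(n):
    z=np.load(n); return z['p'],z['d'],dict(mtx=z['mtx'],rvec=z['rvec'],tvec=z['tvec'])
def cloud(d,m):
    R=cv2.Rodrigues(m['rvec'])[0]; v,u=np.mgrid[:d.shape[0],:d.shape[1]]
    K=m['mtx']; P=np.stack([(u-K[0,2])/K[0,0]*d,(v-K[1,2])/K[1,1]*d,d],-1)
    W=(P-m['tvec'].ravel())@R
    W[d<=0]=np.nan
    return W
def proj(X,m): return cv2.projectPoints(np.atleast_2d(np.array(X,float)),m['rvec'],m['tvec'],m['mtx'],None)[0][:,0]
E
python3 - <<'E'
from h import *
for n in ['scene','side']:
    p,d,m=load(n+'0.npz'); W=cloud(d,m)
    for nm,(a,b) in dict(case=(.09,0),).items(): pass
    pts=dict(scene=[(217,258),(305,190),(326,262),(250,222),(116,312)],side=[(261,265),(252,186),(322,216),(240,231),(243,361)])[n]
    for u,v in pts: print(n,(u,v),np.round(W[v,u],3))
    # topdown height map
    s=W.reshape(-1,3); c=p.reshape(-1,3)
    ok=(np.isfinite(s[:,0]))&(s[:,0]>.15)&(s[:,0]<.85)&(s[:,1]>-.45)&(s[:,1]<.45)&(s[:,2]<.3)
    s=s[ok];c=c[ok]; o=np.argsort(s[:,2]); s=s[o];c=c[o]
    im=np.zeros((700,900 if 0 else 720,3),np.uint8); hm=im.copy()
    i=((.85-s[:,0])*800).astype(int); j=((.45-s[:,1])*800).astype(int)
    im=np.zeros((560,720,3),np.uint8); hm=im.copy()
    hcol=cv2.applyColorMap(np.clip(s[:,2]/.18*255,0,255).astype(np.uint8)[:,None],cv2.COLORMAP_JET)[:,0]
    for a in (0,1):
        for b in (0,1):
            ii=np.clip(i+a,0,559);jj=np.clip(j+b,0,719); hm[ii,jj]=hcol
    cv2.imwrite(f'pics/{n}_top.png',hm)
E
```

```text
scene (217, 258) [ 0.537 -0.182  0.041]
scene (305, 190) [0.499 0.217 0.006]
scene (326, 262) [ 0.774 -0.019  0.067]
scene (250, 222) [ 0.479 -0.005  0.011]
scene (116, 312) [ 0.48  -0.462  0.033]
side (261, 265) [ 0.533 -0.231  0.119]
side (252, 186) [0.531 0.204 0.017]
side (322, 216) [ 0.752 -0.023  0.071]
side (240, 231) [ 0.476  0.004 -0.003]
side (243, 361) [ 0.466 -0.461  0.033]
```

View pics/scene_top.png

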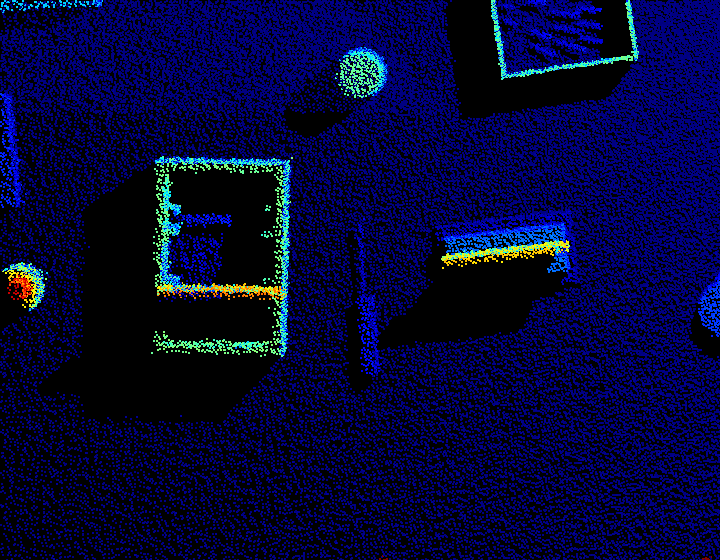

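View pics/side_top.png

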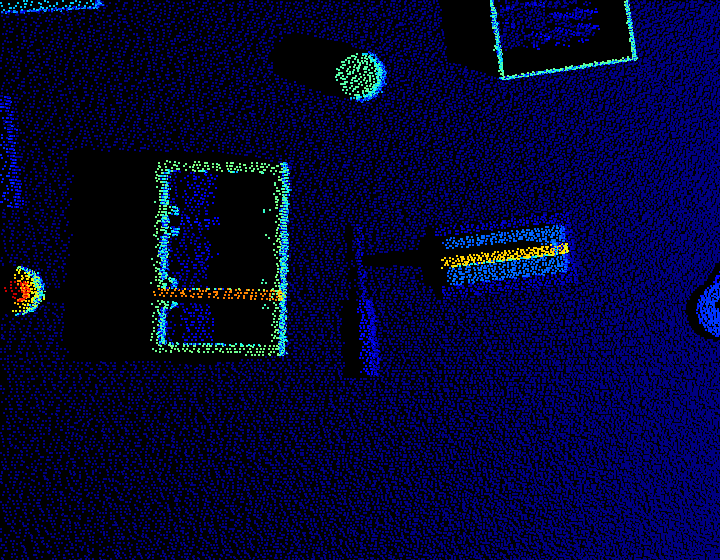

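Both height maps agree. The case is nearly axis-aligned with its centre near (0.53, 0.175), and the fitted board sits on the low-x side, so the empty slot is at larger x. The stand is near (0.53, -0.18), yawed about 6°. Now I'll refine these numbers.

```bash
cat >> h.py <<'E'
def line(s):
    """top-edge strip: minAreaRect"""
    r=cv2.minAreaRect((s[:,:2]*1000).astype(np.float32)); return r
E
python3 - <<'E'
from h import *
for n in ['scene','side']:
    p,d,m=load(n+'0.npz'); W=cloud(d,m); s=W.reshape(-1,3); s=s[np.isfinite(s[:,0])]
    box=lambda x0,x1,y0,y1,z0,z1: s[(s[:,0]>x0)&(s[:,0]<x1)&(s[:,1]>y0)&(s[:,1]<y1)&(s[:,2]>z0)&(s[:,2]<z1)]
    g=box(.3,.7,-.12,.0,-.05,.05); print(n,'table z',np.median(box(.3,.4,-.2,.3,-.05,.05)[:,2]))
    b=box(.45,.62,-.3,-.06,.10,.14); hi=b[b[:,2]>np.percentile(b[:,2],60)]
    print('loose',len(b),line(b),np.median(hi[:,2]),np.percentile(b[:,2],[5,50,95]))
    b=box(.44,.53,.08,.28,.112,.16); print('fitted',len(b),line(b),np.percentile(b[:,2],[5,50,95]))
    b=box(.38,.68,.07,.28,.08,.10); print('rim',len(b),line(b),np.percentile(b[:,2],[5,50,95]))
    b=box(.70,.85,-.08,.06,.02,.12);print('jar',line(b))
E
```

```text
scene table z -0.00017056699327872493
loose 474 ((532.705078125, -180.81527709960938), (17.202903747558594, 159.00021362304688), 6.7410407066345215) 0.12178955442148509 [0.10183472 0.11785993 0.12383215]
fitted 369 ((486.09185791015625, 173.26263427734375), (159.7456817626953, 19.177017211914062), 89.09304809570312) [0.11407989 0.12917407 0.13831121]
rim 1226 ((530.875, 173.35275268554688), (171.01683044433594, 247.60769653320312), 88.73180389404297) [0.08111213 0.08804966 0.0937984 ]
jar ((759.545166015625, -2.1242713928222656), (61.34749984741211, 63.85730743408203), 76.29562377929688)
side table z -0.001682044847167571
loose 224 ((531.1079711914062, -180.081298828125), (12.13518238067627, 158.742919921875), 6.756882190704346) 0.12183890044117177 [0.10596506 0.11981668 0.12313117]
fitted 127 ((483.8041076660156, 175.92819213867188), (163.3133087158203, 10.765899658203125), 87.90743255615234) [0.1175893  0.13383233 0.13736341]
rim 724 ((528.0104370117188, 175.6527862548828), (169.76365661621094, 240.04396057128906), 88.72000885009766) [0.08108775 0.08741226 0.0908746 ]
jar ((754.872314453125, -2.552001953125), (58.47383117675781, 59.170814514160156), 30.11639404296875)
```

```bash
cat >> h.py <<'E'
from scipy.spatial.transform import Rotation as Rn
def plan(pos,yaw,n,obs,show=True):
    """rows (constant world velocity, constant yaw rate) to pose pointing down with tool x at yaw(deg)"""
    R0=Rn.from_quat(obs['tool_rot']); p0=np.array(obs['eef_pos'])
    y=np.deg2rad(yaw); Rt=Rn.from_matrix(np.array([[np.cos(y),np.sin(y),0],[np.sin(y),-np.cos(y),0],[0,0,-1]]))
    dr=(R0.inv()*Rt).as_rotvec()
    out=[];R=R0;p=p0.copy();pos=np.array(pos)
    for k in range(n):
        sh=np.round(R.inv().apply((pos-p)/(n-k)),4); tr=np.round(np.rad2deg(dr)/n,2)
        p=p+R.apply(sh); R=R*Rn.from_rotvec(np.deg2rad(tr)); out.append([*sh,*tr])
    for r in out: print(', '.join('%g'%v for v in r))
    print('yaw now',np.rad2deg(np.arctan2(*R0.as_matrix()[[1,0],0])),'end',p)
E
python3 - <<'E'
from h import *
from workcell import bot
plan([.5315,-.1805,.28],6.75,16,bot.get_obs())
E
```

```text
-0.0104, -0.0283, 0.0015, -0, 0.01, -4.95
-0.008, -0.0291, 0.0015, -0, 0.01, -4.95
-0.0054, -0.0296, 0.0015, -0, 0.01, -4.95
-0.0028, -0.03, 0.0014, -0, 0.01, -4.95
-0.0003, -0.0301, 0.0015, -0, 0.01, -4.95
0.0024, -0.03, 0.0014, -0, 0.01, -4.95
0.0049, -0.0297, 0.0015, -0, 0.01, -4.95
0.0075, -0.0292, 0.0015, -0, 0.01, -4.95
0.01, -0.0284, 0.0014, -0, 0.01, -4.95
0.0124, -0.0275, 0.0015, -0, 0.01, -4.95
0.0147, -0.0263, 0.0014, -0, 0.01, -4.95
0.0169, -0.0249, 0.0015, -0, 0.01, -4.95
0.019, -0.0234, 0.0015, -0, 0.01, -4.95
0.021, -0.0216, 0.0014, -0, 0.01, -4.95
0.0227, -0.0198, 0.0015, -0, 0.01, -4.95
0.0244, -0.0177, 0.0014, -0, 0.01, -4.95
yaw now -72.4217982128798 end [ 0.53154188 -0.18052057  0.28003906]
```

Emit:
drive_tool(
  steps=[-0.0104,-0.0283,0.0015,0,0,-4.95,-1,-0.008,-0.0291,0.0015,0,0,-4.95,-1,-0.0054,-0.0296,0.0015,0,0,-4.95,-1,-0.0028,-0.03,0.0014,0,0,-4.95,-1,-0.0003,-0.0301,0.0015,0,0,-4.95,-1,0.0024,-0.03,0.0014,0,0,-4.95,-1,0.0049,-0.0297,0.0015,0,0,-4.95,-1,0.0075,-0.0292,0.0015,0,0,-4.95,-1],
)

```text
clock: 0.77
eef_pos: [0.3421, -0.3276, 0.2917]
tool_rot: [0.96, -0.281, -0.0, -0.0]
ft_force: [0.1, -0.4, 0.5]
grip_width: 0.0852
```

Emit:
drive_tool(
  steps=[0.01,-0.0284,0.0014,0,0,-4.95,-1,0.0124,-0.0275,0.0015,0,0,-4.95,-1,0.0147,-0.0263,0.0014,0,0,-4.95,-1,0.0169,-0.0249,0.0015,0,0,-4.95,-1,0.019,-0.0234,0.0015,0,0,-4.95,-1,0.021,-0.0216,0.0014,0,0,-4.95,-1,0.0227,-0.0198,0.0015,0,0,-4.95,-1,0.0244,-0.0177,0.0014,0,0,-4.95,-1],
)

```text
clock: 1.43
eef_pos: [0.5324, -0.1797, 0.2799]
tool_rot: [0.998, 0.061, -0.001, -0.0]
ft_force: [0.6, -0.6, -0.3]
grip_width: 0.0854
```

Emit:
drive_tool(
  steps=[0,0,0,0,0,0,-1,0,0,0,0,0,0,-1,0,0,0,0,0,0,-1],
)

```text
clock: 1.68
eef_pos: [0.5311, -0.1809, 0.2799]
tool_rot: [0.998, 0.059, -0.001, -0.0]
ft_force: [-0.3, -0.6, -0.0]
grip_width: 0.0855
```

Run:
```python
from h import *
from workcell import bot,vision
o=bot.get_obs(); print(np.round(o['eef_pos'],4),o['clock'])
m=vision.camera_model('wrist'); p,d=vision.camera('wrist'); cv2.imwrite('pics/w1.png',p[:,:,::-1]); np.savez('w1.npz',p=p,d=d,**m)
R=cv2.Rodrigues(m['rvec'])[0]; print('cam pos',-R.T@m['tvec'].ravel(), R[2]); print(m['mtx'][0])
plan([.5315,-.1805,.28],6.75,1,bot.get_obs())
W=cloud(d,m);s=W.reshape(-1,3); s=s[np.isfinite(s[:,0])]
box=lambda x0,x1,y0,y1,z0,z1: s[(s[:,0]>x0)&(s[:,0]<x1)&(s[:,1]>y0)&(s[:,1]<y1)&(s[:,2]>z0)&(s[:,2]<z1)]
b=box(.45,.62,-.3,-.06,.118,.14); print('loose',len(b),line(b),np.percentile(b[:,2],[5,50,95]))
```

```text
[ 0.5311 -0.1809  0.2799] 1.6833
cam pos [ 0.52266034 -0.10598521  0.35061101] [ 0.03215036 -0.29191653 -0.95590329]
[360.59992264   0.         277.26730407]
0.0007, -0.0007, 0.0001, -0.02, 0.08, -0.04
yaw now 6.70901111575276 end [ 0.53148576 -0.18053518  0.28002385]
loose 4115 ((532.5675048828125, -177.4765625), (12.011831283569336, 156.8326873779297), 6.795814037322998) [0.12113824 0.12259608 0.12370379]
```

View pics/w1.png

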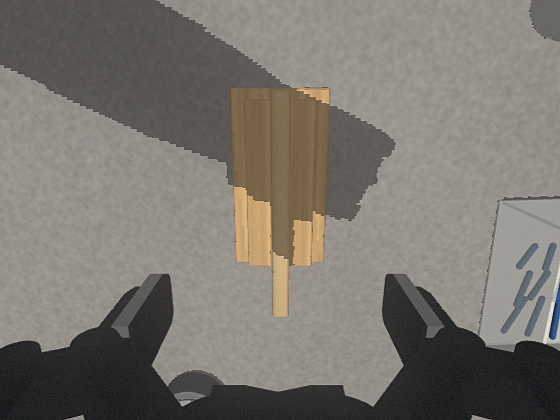

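The wrist view shows the board's top edge running from (281,88) to (281,317), centred between the fingertips at columns 172 and 385. I'll go down and grip it.

Emit:
drive_tool(
  steps=[0.0011,-0.0018,0.02,0,0,0,-1,0,0,0.02,0,0,0,-1,0,0,0.02,0,0,0,-1,0,0,0.02,0,0,0,-1,0,0,0.02,0,0,0,-1,0,0,0.02,0,0,0,-1,0,0,0,0,0,0,-1,0,0,0,0,0,0,-1],
)

```text
clock: 2.4
eef_pos: [0.531, -0.1797, 0.1599]
tool_rot: [0.998, 0.058, -0.001, -0.0]
ft_force: [-0.4, -0.7, 0.1]
grip_width: 0.0853
```

Emit:
drive_tool(
  steps=[0,0,0,0,0,0,1,0,0,0,0,0,0,1,0,0,0,0,0,0,1,0,0,0,0,0,0,1,0,0,0,0,0,0,1,0,0,0,0,0,0,1,0,0,0,0,0,0,1,0,0,0,0,0,0,1],
)

```text
clock: 3.07
eef_pos: [0.5329, -0.1791, 0.1611]
tool_rot: [0.998, 0.059, 0.0, 0.0]
ft_force: [-0.7, -0.4, 2.8]
grip_width: 0.0112
```

Emit:
drive_tool(
  steps=[0,0,-0.01,0,0,0,1,0,0,-0.02,0,0,0,1,0,0,-0.025,0,0,0,1,0,0,-0.025,0,0,0,1,0,0,-0.025,0,0,0,1,0,0,-0.025,0,0,0,1,0,0,-0.02,0,0,0,1,0,0,0,0,0,0,1],
)

```text
clock: 3.73
eef_pos: [0.5341, -0.1795, 0.3158]
tool_rot: [0.998, 0.059, 0.004, 0.002]
ft_force: [1.3, -0.9, -0.6]
grip_width: 0.0111
```

Run:
```python
from h import *
from workcell import bot,vision
o=bot.get_obs(); print(np.round(o['eef_pos'],4),o['clock'],o['grip_width'],o['ft_force'])
m=vision.camera_model('wrist'); p,d=vision.camera('wrist'); cv2.imwrite('pics/w2.png',p[:,:,::-1]); np.savez('w2.npz',p=p,d=d,**m,pos=o['eef_pos'],rot=o['tool_rot'])
p,d=vision.camera('side'); cv2.imwrite('pics/s2.png',p[:,:,::-1]);np.savez('side2.npz',p=p,d=d,**vision.camera_model('side'))
```

```text
[ 0.5341 -0.1795  0.3158] 3.7333 0.01108973076347182 [ 1.33312314 -0.92578708 -0.55878426]
```

View pics/w2.png

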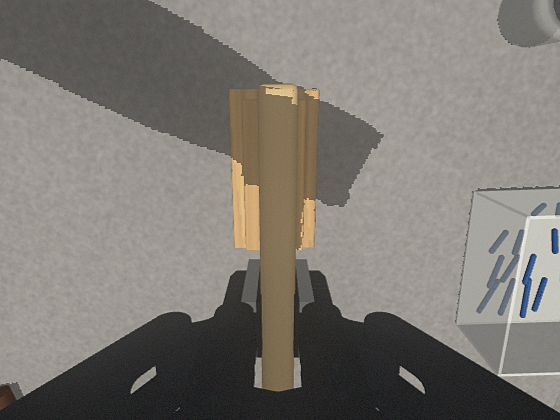

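View pics/s2.png

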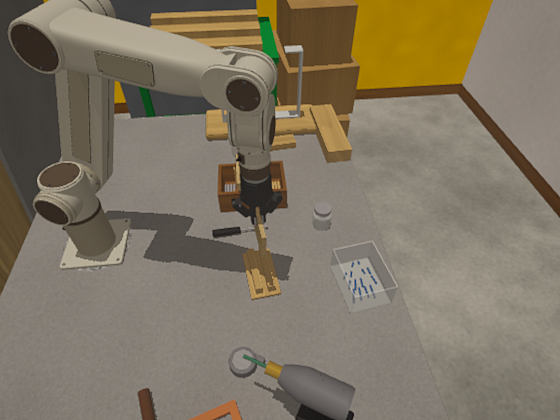

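The board is in the gripper; its top edge spans rows 85 to 388 at column 278. The side view shows it clear of the stand. Now I'll measure it in the tool frame.

```bash
cat >> h.py <<'E'
def inhand(f):
    z=np.load(f); p,d,m=load(f); W=cloud(d,m); T=Rn.from_quat(z['rot']).inv().apply(W.reshape(-1,3)-z['pos'])
    return T,p.reshape(-1,3)
E
python3 - <<'E'
from h import *
T,c=inhand('w2.npz')
b=T[(abs(T[:,0])<.02)&(T[:,2]>.02)&(T[:,2]<.06)&(abs(T[:,1])<.1)&(c[:,0]>c[:,2].astype(int)+15)]
print(len(b),np.percentile(b[:,2],[2,10,50,90,98]))
t=b[b[:,2]<np.percentile(b[:,2],10)+.004]
print(line(t)); 
for lo in np.arange(-.08,.08,.02):
    q=t[(t[:,1]>lo)&(t[:,1]<lo+.02)]
    if len(q): print(round(lo,2),len(q),np.round(np.median(q,0),4),'z',np.round(np.percentile(q[:,2],[5,95]),4))
print(b[:,1].min(),b[:,1].max())
E
```

```text
11026 [0.03718702 0.03766228 0.03847034 0.03938984 0.0401635 ]
((0.2815065383911133, -25.42660903930664), (12.07913875579834, 109.3203353881836), 0.052965838462114334)
-0.08 2764 [ 0.0001 -0.0702  0.0385] z [0.0374 0.0399]
-0.06 2383 [ 0.0001 -0.0503  0.0385] z [0.0374 0.0398]
-0.04 2048 [ 0.0004 -0.0302  0.0385] z [0.0375 0.0397]
-0.02 1724 [ 0.0001 -0.0105  0.0384] z [0.0374 0.0394]
0.0 1500 [0.0001 0.0097 0.0384] z [0.0375 0.0395]
0.02 573 [0.0005 0.0241 0.0384] z [0.0376 0.0396]
-0.0800901943226772 0.029228181162843935
```

Run:
```python
from h import *
from workcell import bot
plan([.529,.174,.32],-1.3,13,bot.get_obs())
```

```text
0.0029, -0.027, -0.0007, 0, -0.01, 0.62
0.0026, -0.027, -0.0007, 0, -0.01, 0.62
0.0023, -0.0271, -0.0007, 0, -0.01, 0.62
0.0021, -0.0271, -0.0007, 0, -0.01, 0.62
0.0018, -0.0271, -0.0007, 0, -0.01, 0.62
0.0015, -0.0271, -0.0007, 0, -0.01, 0.62
0.0012, -0.0271, -0.0007, 0, -0.01, 0.62
0.0009, -0.0271, -0.0007, 0, -0.01, 0.62
0.0006, -0.0272, -0.0007, 0, -0.01, 0.62
0.0002, -0.0272, -0.0007, 0, -0.01, 0.62
-0, -0.0271, -0.0007, 0, -0.01, 0.62
-0.0003, -0.0272, -0.0006, 0, -0.01, 0.62
-0.0007, -0.0271, -0.0007, 0, -0.01, 0.62
yaw now 6.780888961745836 end [0.5289795  0.17396227 0.32003213]
```

Emit:
drive_tool(
  steps=[0.0015,-0.015,-0.0007,0,0,0.62,1,0.0026,-0.027,-0.0007,0,0,0.62,1,0.0023,-0.0271,-0.0007,0,0,0.62,1,0.0021,-0.0271,-0.0007,0,0,0.62,1,0.0018,-0.0271,-0.0007,0,0,0.62,1,0.0015,-0.0271,-0.0007,0,0,0.62,1,0.0012,-0.0271,-0.0007,0,0,0.62,1,0.0009,-0.0271,-0.0007,0,0,0.62,1],
)

```text
clock: 4.5
eef_pos: [0.5293, 0.0273, 0.314]
tool_rot: [1.0, 0.016, -0.002, 0.0]
ft_force: [0.6, -0.1, -1.6]
grip_width: 0.0114
```

Emit:
drive_tool(
  steps=[0.0006,-0.0272,0,0,0,0.62,1,0.0002,-0.0272,0,0,0,0.62,1,0,-0.0271,0,0,0,0.62,1,0,-0.0271,0,0,0,0.62,1,0,-0.0271,0,0,0,0.62,1,0,-0.012,0,0,0,0,1,0,0,0,0,0,0,1,0,0,0,0,0,0,1],
)

```text
clock: 5.17
eef_pos: [0.5295, 0.1738, 0.3145]
tool_rot: [1.0, -0.01, -0.001, 0.001]
ft_force: [0.0, -0.2, -1.7]
grip_width: 0.0114
```

Emit:
drive_tool(
  steps=[0,0,0,0,0,0,1,0,0,0,0,0,0,1,0,0,0,0,0,0,1],
)

```text
clock: 5.42
eef_pos: [0.5302, 0.1725, 0.316]
tool_rot: [1.0, -0.012, -0.0, 0.0]
ft_force: [-1.6, -0.1, -0.7]
grip_width: 0.0112
```

```bash
cat > snap.py <<'E'
import sys
from h import *
from workcell import bot,vision
t=sys.argv[1]
o=bot.get_obs(); print(np.round(o['eef_pos'],4),o['clock'],np.round(o['grip_width'],4),np.round(o['ft_force'],1),np.round(o['tool_rot'],4))
for n in sys.argv[2:]:
    m=vision.camera_model(n); p,d=vision.camera(n); cv2.imwrite(f'pics/{n}{t}.png',p[:,:,::-1]); np.savez(f'{n}{t}.npz',p=p,d=d,**m,pos=o['eef_pos'],rot=o['tool_rot'])
E
python3 snap.py 3 wrist
```

```text
[0.5302 0.1725 0.316 ] 5.4167 0.0112 [-1.6 -0.1 -0.7] [ 9.999e-01 -1.210e-02 -1.000e-04  2.000e-04]
```

View pics/wrist3.png

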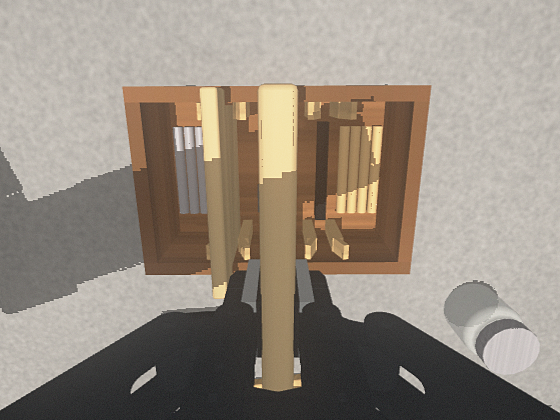

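The wrist view shows the case rim with corners at (124,87), (431,86), (145,274) and (411,273). The fitted board is at column 212. The empty slot lies between ribs at columns 313 and 345, with the dark shoe at column 322. I'll measure all of these in the tool frame.

```bash
cat > meas.py <<'E'
import sys
from h import *
f=sys.argv[1]
z=np.load(f); p,d,m=load(f); W=cloud(d,m); s=W.reshape(-1,3)
fin=np.isfinite(s[:,0])
box=lambda x0,x1,y0,y1,z0,z1: s[fin&(s[:,0]>x0)&(s[:,0]<x1)&(s[:,1]>y0)&(s[:,1]<y1)&(s[:,2]>z0)&(s[:,2]<z1)]
b=box(.38,.68,.06,.29,.085,.097); r=line(b); print('rim',len(b),r,np.median(b[:,2]))
b=box(.44,.52,.06,.28,.125,.16); b=b[b[:,2]>np.percentile(b[:,2],95)-.004]; print('fitted',line(b),np.median(b[:,2]))
# ribs: z .06-.085
im=np.zeros((600,800,3),np.uint8)
X=(W[...,0],W[...,1],W[...,2])
sel=(X[2]>.03)&(X[2]<.15)&(X[0]>.39)&(X[0]<.67)&(X[1]>.06)&(X[1]<.29)
i=((.66-X[0][sel])*0+ (X[1][sel]-.07)*2500).astype(int); j=((X[0][sel]-.39)*2800).astype(int)
zz=X[2][sel]; col=cv2.applyColorMap(np.clip((zz-.03)/.11*255,0,255).astype(np.uint8)[:,None],cv2.COLORMAP_JET)[:,0]
o=np.argsort(zz)
for a in range(4):
  for c in range(4): im[np.clip(599-i[o]-a,0,599),np.clip(j[o]+c,0,799)]=col[o]
cv2.imwrite(sys.argv[2],im)
E
python3 meas.py wrist3.npz pics/m3.png
```

```text
rim 12353 ((529.85693359375, 177.30987548828125), (162.40647888183594, 241.0498504638672), 88.8565902709961) 0.0906555568366134
fitted ((485.0605163574219, 178.43011474609375), (157.0458526611328, 12.513083457946777), 88.86878967285156) 0.13719374931837522
```

View pics/m3.png

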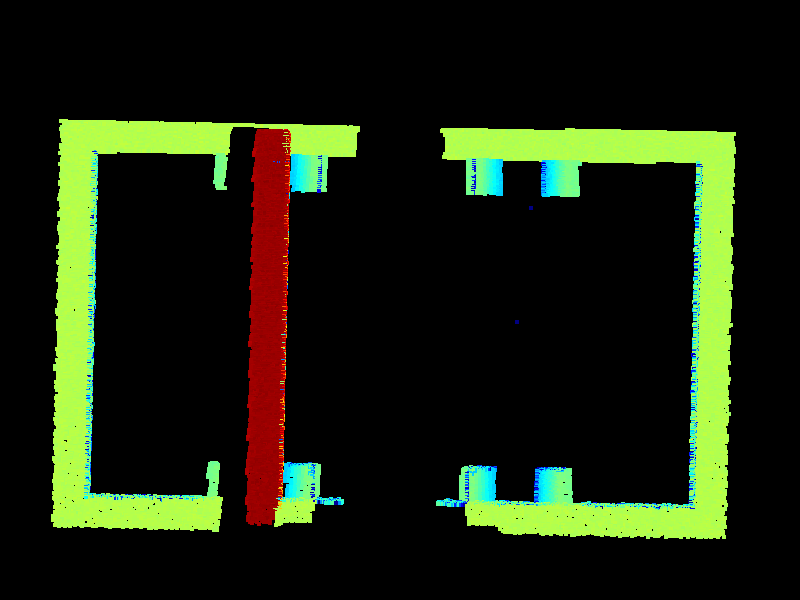

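The measurements agree. The case centre in wrist terms is (0.5299, 0.1773) at yaw −1.15°. The board-to-case displacement is the same from the scene cameras and the wrist camera, so the TCP target over the slot is about (0.575, 0.175).

Run:
```python
from h import *
from workcell import bot
plan([.5751,.1750,.25],-1.2,6,bot.get_obs())
```

```text
0.0075, -0.0006, 0.011, 0, -0, -0.03
0.0075, -0.0006, 0.011, 0, -0, -0.03
0.0074, -0.0005, 0.011, 0, -0, -0.03
0.0075, -0.0006, 0.0111, 0, -0, -0.03
0.0074, -0.0005, 0.011, 0, -0, -0.03
0.0075, -0.0006, 0.0111, 0, -0, -0.03
yaw now -1.378566007091169 end [0.57510164 0.17502454 0.24996423]
```

Emit:
drive_tool(
  steps=[0.0112,-0.0009,0,0,0,-0.06,1,0.0112,-0.0009,0,0,0,-0.06,1,0.0112,-0.0008,0,0,0,-0.06,1,0.0112,-0.0008,0,0,0,0,1,0,0,0.022,0,0,0,1,0,0,0.022,0,0,0,1,0,0,0.022,0,0,0,1,0,0,0,0,0,0,1],
)

```text
clock: 6.13
eef_pos: [0.5728, 0.1747, 0.2452]
tool_rot: [1.0, -0.01, -0.004, 0.001]
ft_force: [-0.6, -0.5, -2.4]
grip_width: 0.0112
```

Emit:
drive_tool(
  steps=[0,0,0,0,0,0,1,0,0,0,0,0,0,1,0,0,0,0,0,0,1,0,0,0,0,0,0,1],
)

```text
clock: 6.47
eef_pos: [0.5758, 0.1764, 0.2521]
tool_rot: [1.0, -0.01, 0.002, -0.001]
ft_force: [-0.0, 0.1, -0.4]
grip_width: 0.0114
```

```bash
python3 snap.py 4 wrist side scene; sed -i 's/.06,.29,.085,.097/.06,.268,.085,.097/' meas.py; python3 meas.py wrist4.npz pics/m4.png;  python3 - <<'E'
from h import *
T,c=inhand('wrist4.npz')
b=T[(abs(T[:,0])<.012)&(T[:,2]>.03)&(T[:,2]<.045)&(abs(T[:,1])<.1)]
print('board in tool',line(b),np.median(b[:,2]),b[:,1].min())
E
```

```text
[0.5758 0.1764 0.2521] 6.4667 0.0114 [-0.   0.1 -0.4] [ 1.0e+00 -9.7e-03  1.7e-03 -5.0e-04]
rim 18696 ((529.6490478515625, 177.2911376953125), (162.53018188476562, 241.42633056640625), 88.90090942382812) 0.09066536271061126
fitted ((485.24468994140625, 186.54006958007812), (141.58889770507812, 13.283348083496094), 88.62163543701172) 0.13718293853219118
board in tool ((1.3173060417175293, -25.500396728515625), (23.92711067199707, 109.06546020507812), 5.398746013641357) 0.0384096511303031 -0.08006970587732493
```

View pics/wrist4.png

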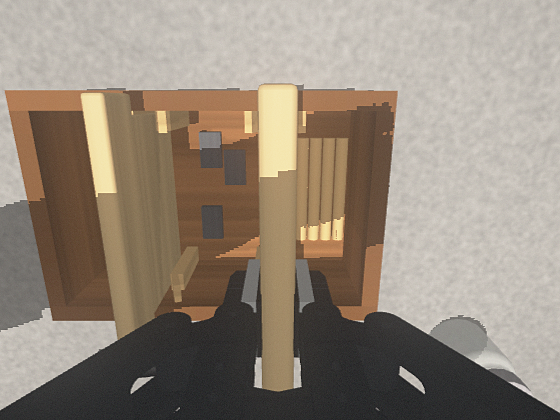

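View pics/m4.png

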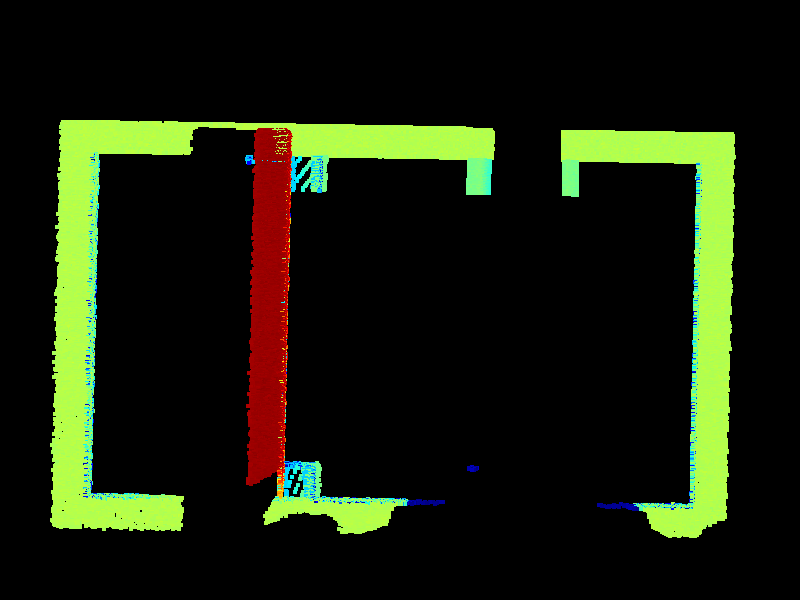

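View pics/scene4.png

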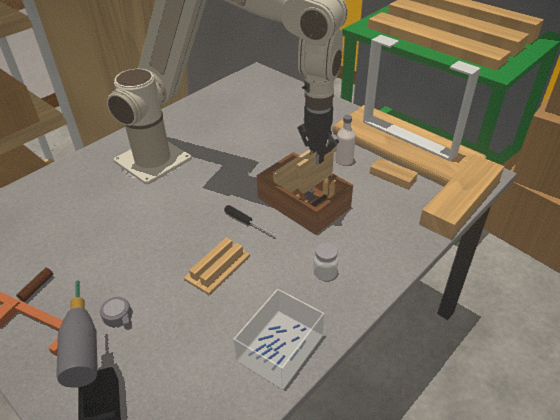

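The wrist view shows the board at columns 260-297, directly over the empty slot's ribs at columns 248 and 303. The scene view agrees. I'll check the settled pose and go down.

Emit:
drive_tool(
  steps=[0,0,0,0,0,0,1],
)

```text
clock: 6.7
eef_pos: [0.5751, 0.1763, 0.2507]
tool_rot: [1.0, -0.01, 0.0, -0.0]
ft_force: [0.3, -0.0, -1.9]
grip_width: 0.0114
```

Run:
```python
from h import *
from workcell import bot
o=bot.get_obs();print(o['eef_pos'],o['tool_rot'])
plan([.5751,.1752,.235],-1.15,1,o)
```

```text
[0.57513559 0.17634856 0.25072121] [ 9.99953977e-01 -9.58097791e-03  4.77087225e-04 -1.48189874e-04]
-0, 0.0012, 0.0157, -0.02, -0.05, 0.05
yaw now -1.097924456199803 end [0.57512762 0.17515329 0.23502085]
```

Emit:
drive_tool(
  steps=[0,0.0011,0.006,0,0,0,1,0,0,0.008,0,0,0,1,0,0,0.006,0,0,0,1,0,0,0.005,0,0,0,1,0,0,0.005,0,0,0,1,0,0,0,0,0,0,1],
)

```text
clock: 7.2
eef_pos: [0.5742, 0.1749, 0.2183]
tool_rot: [1.0, -0.01, -0.001, 0.0]
ft_force: [-0.4, 0.5, -1.6]
grip_width: 0.0112
```

Emit:
drive_tool(
  steps=[0,0,0.005,0,0,0,1,0,0,0.005,0,0,0,1,0,0,0.005,0,0,0,1,0,0,0,0,0,0,1],
)

```text
clock: 7.53
eef_pos: [0.5744, 0.175, 0.2037]
tool_rot: [1.0, -0.01, -0.001, 0.0]
ft_force: [-0.2, -0.2, -1.4]
grip_width: 0.0112
```

The board's underside is at about z = 0.055, inside the slot with no contact force. I'll continue to the shoe.

Emit:
drive_tool(
  steps=[0.0004,0,0.006,0,0,0,1,0,0,0.006,0,0,0,1,0,0,0.006,0,0,0,1,0,0,0.005,0,0,0,1,0,0,0,0,0,0,1,0,0,0,0,0,0,1],
)

```text
clock: 8.03
eef_pos: [0.5751, 0.175, 0.1815]
tool_rot: [1.0, -0.01, -0.001, 0.0]
ft_force: [0.3, 0.0, -1.2]
grip_width: 0.011
```

Emit:
drive_tool(
  steps=[0,0,0.003,0,0,0,1,0,0,0.003,0,0,0,1,0,0,0.002,0,0,0,1,0,0,0.002,0,0,0,1,0,0,0,0,0,0,1],
)

```text
clock: 8.45
eef_pos: [0.5758, 0.1753, 0.1737]
tool_rot: [1.0, -0.01, 0.001, -0.0]
ft_force: [-0.7, -1.3, 5.2]
grip_width: 0.011
```

Emit:
drive_tool(
  steps=[0,0,0.002,0,0,0,1,0,0,0.002,0,0,0,1,0,0,0.002,0,0,0,1,0,0,0,0,0,0,1],
)

```text
clock: 8.78
eef_pos: [0.5758, 0.1753, 0.1681]
tool_rot: [1.0, -0.01, 0.001, -0.0]
ft_force: [-2.6, -1.6, 7.1]
grip_width: 0.0113
```

Emit:
drive_tool(
  steps=[0,0,0.002,0,0,0,1,0,0,0.002,0,0,0,1,0,0,0.001,0,0,0,1,0,0,0,0,0,0,1],
)

```text
clock: 9.12
eef_pos: [0.5758, 0.1753, 0.164]
tool_rot: [1.0, -0.01, 0.001, -0.0]
ft_force: [-4.4, -1.5, 11.7]
grip_width: 0.0113
```

```bash
python3 snap.py 5 wrist side
python3 - <<'E'
from h import *
T,c=inhand('wrist5.npz')
z=np.load('wrist5.npz');p,d,m=load('wrist5.npz');W=cloud(d,m).reshape(-1,3)
b=W[(abs(T[:,0])<.005)&(T[:,2]>.02)&(T[:,2]<.06)&(abs(T[:,1])<.078)]
print('loose top z',np.percentile(b[:,2],[10,50,90]))
b=W[(W[:,0]>.40)&(W[:,0]<.66)&(W[:,1]>.245)&(W[:,1]<.255)&(W[:,2]>.08)&(W[:,2]<.1)];print('rim z',np.median(b[:,2]))
E
```

```text
[0.5758 0.1753 0.164 ] 9.1167 0.0113 [-4.4 -1.5 11.7] [ 1.0e+00 -9.6e-03  1.4e-03 -4.0e-04]
loose top z [0.12493662 0.12566689 0.12642677]
rim z 0.0907084494489317
```

View pics/wrist5.png

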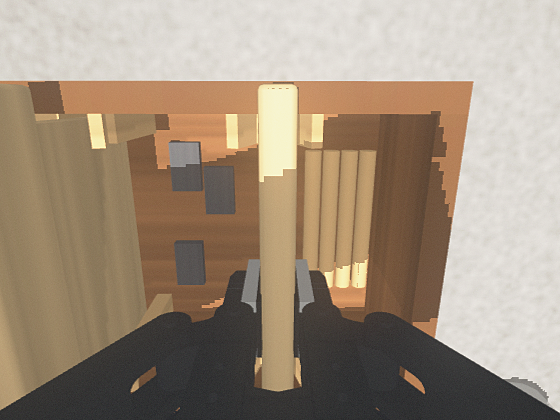

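The wrist view shows the board in the slot with its far end over the rim at (278,85). Its top is 35 mm above the rim, so it should be home. I'll press slightly more to confirm the hard stop.

Emit:
drive_tool(
  steps=[0,0,0.001,0,0,0,1,0,0,0.001,0,0,0,1,0,0,0,0,0,0,1],
)

```text
clock: 9.47
eef_pos: [0.5757, 0.1753, 0.164]
tool_rot: [1.0, -0.01, 0.002, -0.001]
ft_force: [-8.0, -2.2, 21.3]
grip_width: 0.0113
```

The force rose with no movement, so the shoulders are on the rim. I'll ease off and release.

Emit:
drive_tool(
  steps=[-0.0004,0,-0.002,0,0,0,1,0,0,-0.0005,0,0,0,1,0,0,0,0,0,0,-0.2,0,0,0,0,0,0,-0.2,0,0,0,0,0,0,-0.2,0,0,0,0,0,0,-0.2,0,0,0,0,0,0,-0.2,0,0,0,0,0,0,-0.2],
)

```text
clock: 10.13
eef_pos: [0.5748, 0.1751, 0.1611]
tool_rot: [1.0, -0.01, -0.0, 0.0]
ft_force: [0.9, 0.4, 0.4]
grip_width: 0.0512
```

Emit:
drive_tool(
  steps=[0,0,-0.01,0,0,0,-0.2,0,0,-0.015,0,0,0,-0.2,0,0,-0.02,0,0,0,-0.2,0,0,-0.025,0,0,0,-0.2,0,0,-0.025,0,0,0,-0.2,0,0,-0.02,0,0,0,1,0,0,0,0,0,0,1,0,0,0,0,0,0,1],
)

```text
clock: 10.8
eef_pos: [0.5757, 0.1754, 0.2788]
tool_rot: [1.0, -0.01, 0.002, -0.001]
ft_force: [0.3, -0.1, -0.8]
grip_width: 0.0154
```

Emit:
drive_tool(
  steps=[0,0,0,0,0,0,1,0,0,0,0,0,0,1,0,0,0,0,0,0,1,0,0,0,0,0,0,1],
)

```text
clock: 11.13
eef_pos: [0.5745, 0.175, 0.2753]
tool_rot: [1.0, -0.01, -0.001, 0.0]
ft_force: [0.1, -0.5, -0.4]
grip_width: 0.0003
```

```bash
python3 snap.py 6 wrist side; python3 meas.py wrist6.npz pics/m6.png
python3 - <<'E'
from h import *
z=np.load('wrist6.npz');p,d,m=load('wrist6.npz');W=cloud(d,m).reshape(-1,3)
b=W[(W[:,0]>.55)&(W[:,0]<.6)&(W[:,1]>.08)&(W[:,1]<.27)&(W[:,2]>.11)&(W[:,2]<.15)]
t=b[b[:,2]>np.percentile(b[:,2],90)-.004]; print('loose top',line(t),np.percentile(t[:,2],[10,50,90]))
from workcell import bot
plan([.4852,.1765,.23],-1.15,5,bot.get_obs())
E
```

```text
[0.5745 0.175  0.2753] 11.1333 0.0003 [ 0.1 -0.5 -0.4] [ 1.0e+00 -9.6e-03 -1.2e-03  4.0e-04]
rim 16724 ((529.7335815429688, 176.90093994140625), (162.89854431152344, 241.39437866210938), 88.7232437133789) 0.09068770768364817
fitted ((485.4743347167969, 178.61337280273438), (157.0858917236328, 12.862126350402832), 88.8021469116211) 0.13718800340572576
loose top ((576.6559448242188, 201.85931396484375), (106.52941131591797, 11.997684478759766), 88.8539810180664) [0.12452076 0.12555949 0.12647907]
-0.0179, 0.0001, 0.0092, 0.01, 0.02, 0.01
-0.0179, 0, 0.0092, 0.01, 0.02, 0.01
-0.0179, 0.0001, 0.0092, 0.01, 0.02, 0.01
-0.0179, 0, 0.0091, 0.01, 0.02, 0.01
-0.0179, 0.0001, 0.0092, 0.01, 0.02, 0.01
yaw now -1.1029670390020652 end [0.48517973 0.17649854 0.22995337]
```

View pics/wrist6.png

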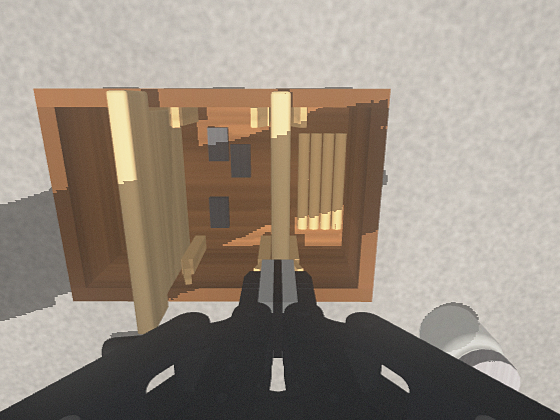

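The loose board's top is at 0.1255 and the rim at 0.0907, so it is home and stayed put. The fitted board (column 120-145) has its top at 0.1372, so it needs about 11.5 mm. I'll move the shut fingertips over it.

Emit:
drive_tool(
  steps=[-0.0179,0,0,0,0,0,1,-0.0179,0,0,0,0,0,1,-0.0179,0,0,0,0,0,1,-0.0179,0,0.02,0,0,0,1,-0.0179,0,0.02,0,0,0,1,0,0,0.015,0,0,0,1,0,0,0,0,0,0,1,0,0,0,0,0,0,1],
)

```text
clock: 11.9
eef_pos: [0.4851, 0.1768, 0.2212]
tool_rot: [1.0, -0.01, -0.001, 0.0]
ft_force: [0.5, -0.0, 0.6]
grip_width: -0.0002
```

Emit:
drive_tool(
  steps=[0,0,0,0,0,0,1,0,0,0,0,0,0,1],
)

```text
clock: 12.07
eef_pos: [0.4868, 0.1772, 0.2229]
tool_rot: [1.0, -0.01, 0.001, -0.0]
ft_force: [0.7, -0.2, 0.4]
grip_width: 0.0002
```

```bash
python3 snap.py 7 wrist; python3 meas.py wrist7.npz pics/m7.png
python3 - <<'E'
from h import *
T,c=inhand('wrist7.npz')
W=cloud(*load('wrist7.npz')[1:]).reshape(-1,3)
b=T[(abs(T[:,0])<.02)&(W[:,2]>.133)&(W[:,2]<.142)&(T[:,1]<-.03)&(T[:,1]>-.1)]; print('fitted in tool',line(b))
E
```

```text
[0.4868 0.1772 0.2229] 12.0667 0.0002 [ 0.7 -0.2  0.4] [ 1.0e+00 -9.7e-03  1.3e-03 -5.0e-04]
rim 21907 ((530.1962890625, 176.97119140625), (162.8011016845703, 241.18267822265625), 88.88890075683594) 0.09062032604033686
fitted ((487.6428527832031, 180.23947143554688), (25.000207901000977, 154.6511688232422), 5.115964889526367) 0.13722389494163797
fitted in tool ((-2.082613468170166, -55.05268859863281), (12.046110153198242, 50.06724166870117), 0.09222788363695145)
```

View pics/wrist7.png

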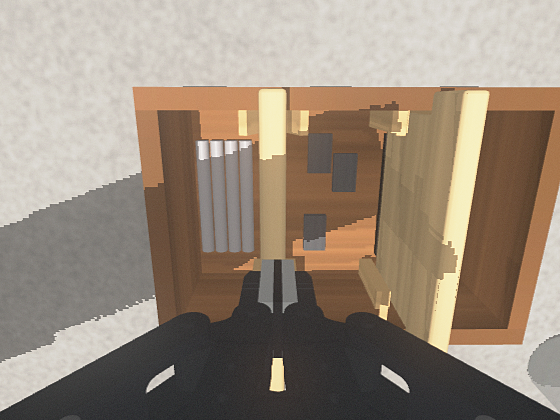

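The fingertips are at column 277 and the fitted board at column 272, with the loose board at column 460. I'll shift about −1 mm in tool x and press.

Emit:
drive_tool(
  steps=[-0.0012,0,0.004,0,0,0,1,0,0,0.003,0,0,0,1,0,0,0.003,0,0,0,1,0,0,0.002,0,0,0,1,0,0,0,0,0,0,1],
)

```text
clock: 12.53
eef_pos: [0.4842, 0.1768, 0.2093]
tool_rot: [1.0, -0.01, -0.0, 0.0]
ft_force: [-0.5, 0.7, 0.5]
grip_width: -0.0003
```

Emit:
drive_tool(
  steps=[0,0,0.002,0,0,0,1,0,0,0.002,0,0,0,1,0,0,0.002,0,0,0,1,0,0,0,0,0,0,1],
)

```text
clock: 12.87
eef_pos: [0.4843, 0.1768, 0.2047]
tool_rot: [1.0, -0.01, 0.0, -0.0]
ft_force: [-1.3, -1.3, 6.6]
grip_width: 0.0
```

Emit:
drive_tool(
  steps=[0,0,0.002,0,0,0,1,0,0,0.002,0,0,0,1,0,0,0.001,0,0,0,1,0,0,0,0,0,0,1],
)

```text
clock: 13.2
eef_pos: [0.4843, 0.1769, 0.1999]
tool_rot: [1.0, -0.01, 0.001, -0.0]
ft_force: [-3.4, -1.0, 8.0]
grip_width: 0.0002
```

Emit:
drive_tool(
  steps=[0,0,0.001,0,0,0,1,0,0,0.001,0,0,0,1,0,0,0.001,0,0,0,1,0,0,0,0,0,0,1],
)

```text
clock: 13.53
eef_pos: [0.4843, 0.1769, 0.1976]
tool_rot: [1.0, -0.01, 0.001, -0.0]
ft_force: [-4.8, -1.0, 12.0]
grip_width: -0.0001
```

Emit:
drive_tool(
  steps=[0,0,0.001,0,0,0,1,0,0,0.001,0,0,0,1,0,0,0,0,0,0,1],
)

```text
clock: 13.78
eef_pos: [0.4843, 0.1769, 0.1975]
tool_rot: [1.0, -0.01, 0.001, -0.0]
ft_force: [-7.8, -2.6, 23.3]
grip_width: -0.0
```

The stop is at TCP z = 0.1975, as predicted for home, and the force rose to 23 N with no movement. I'll retreat and check both boards.

Emit:
drive_tool(
  steps=[0,0,-0.005,0,0,0,1,0,0,-0.015,0,0,0,1,0,0,-0.025,0,0,0,1,0,0,-0.03,0,0,0,1,0,0,-0.03,0,0,0,1,0.01,0,-0.01,0,0,0,1,0.015,0,0,0,0,0,1,0.015,0,0,0,0,0,1],
)

```text
clock: 14.45
eef_pos: [0.5251, 0.1764, 0.3103]
tool_rot: [1.0, -0.009, 0.002, -0.001]
ft_force: [-0.1, 0.1, 0.4]
grip_width: -0.0001
```

Emit:
drive_tool(
  steps=[0,0,0,0,0,0,1,0,0,0,0,0,0,1,0,0,0,0,0,0,1,0,0,0,0,0,0,1],
)

```text
clock: 14.78
eef_pos: [0.5235, 0.1761, 0.3082]
tool_rot: [1.0, -0.01, -0.001, 0.0]
ft_force: [-0.1, 0.1, 0.1]
grip_width: 0.0002
```

```bash
python3 snap.py 8 wrist side scene
python3 - <<'E'
from h import *
for f in ['wrist8.npz','side8.npz','scene8.npz']:
    W=cloud(*load(f)[1:]).reshape(-1,3)
    for n,x in (('loose',.575),('fitted',.485)):
        b=W[(abs(W[:,0]-x)<.02)&(W[:,1]>.1)&(W[:,1]<.265)&(W[:,2]>.105)&(W[:,2]<.16)]
        if len(b)<20: continue
        t=b[b[:,2]>np.percentile(b[:,2],95)-.005]; 
        print(f,n,len(t),line(t)); 
        for lo in (.1,.14,.18,.22): q=t[(t[:,1]>lo)&(t[:,1]<lo+.04)]; print('   ',lo,len(q),np.median(q[:,2]) if len(q) else None)
    b=W[(W[:,0]>.40)&(W[:,0]<.66)&(W[:,1]>.245)&(W[:,1]<.256)&(W[:,2]>.08)&(W[:,2]<.1)];print('rim z',np.median(b[:,2]))
E
```

```text
[0.5235 0.1761 0.3082] 14.7833 0.0002 [-0.1  0.1  0.1] [ 1.0e+00 -9.5e-03 -7.0e-04  2.0e-04]
wrist8.npz loose 3462 ((576.0936279296875, 177.39593505859375), (154.63670349121094, 12.438180923461914), 88.94183349609375)
    0.1 735 0.12562388788601464
    0.14 838 0.12552490728578364
    0.18 943 0.12557930191170916
    0.22 946 0.12544045486696806
wrist8.npz fitted 3463 ((484.97955322265625, 178.5922088623047), (156.9815673828125, 12.3609619140625), 88.86688232421875)
    0.1 712 0.12557917121521578
    0.14 821 0.12560443023676388
    0.18 938 0.12556528897355762
    0.22 992 0.12548935362693053
rim z 0.09070811422040603
side8.npz loose 83 ((574.0899047851562, 177.7259521484375), (154.32398986816406, 11.758070945739746), 89.04444122314453)
    0.1 22 0.12383108062905182
    0.14 25 0.12376312170585278
    0.18 19 0.1233762652145808
    0.22 17 0.12370454130334917
side8.npz fitted 85 ((483.13055419921875, 176.17108154296875), (151.27232360839844, 10.805644989013672), 87.97602081298828)
    0.1 26 0.12423723066921752
    0.14 24 0.12315762495244717
    0.18 22 0.12333940217485714
    0.22 13 0.12248974383817318
rim z 0.08738055157092497
scene8.npz loose 149 ((576.7376098632812, 175.75111389160156), (149.7791748046875, 14.263696670532227), 88.84854888916016)
    0.1 44 0.1240452430839317
    0.14 35 0.1239761609478785
    0.18 42 0.12396985882182335
    0.22 28 0.12371818414396812
scene8.npz fitted 136 ((486.6929016113281, 177.07968139648438), (152.5482940673828, 17.4434814453125), 88.29255676269531)
    0.1 39 0.12423238451800703
    0.14 35 0.12401987520630278
    0.18 37 0.12409060832418907
    0.22 25 0.1249661354298505
rim z 0.08877484877673594
```

View pics/wrist8.png

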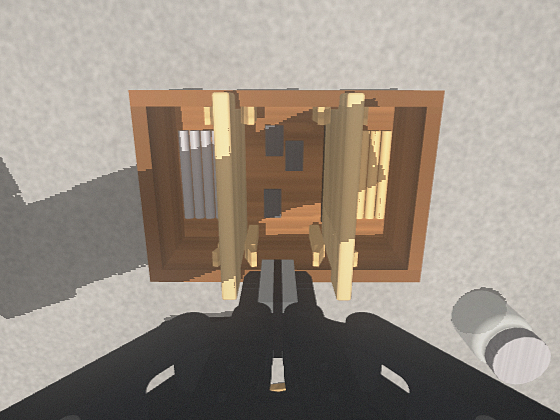

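View pics/scene8.png

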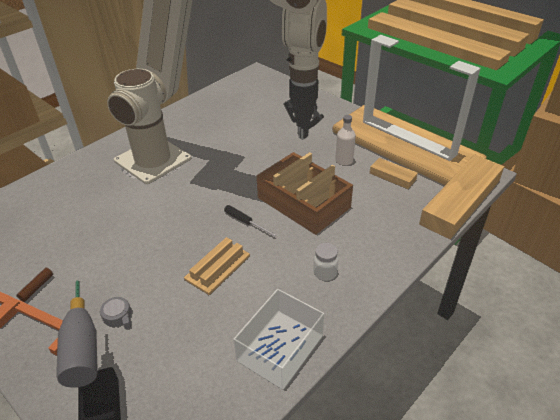

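Both boards sit level with each other (wrist view, columns 225 and 350), and their tops are about 35 mm above the rim. The bystanders in the scene view are where they started, and the gripper is clear of everything.

```bash
python3 -c "
from workcell import job_done; print(job_done())"
```

```text
the job is handed in; nothing more can be done
None
```

I moved the loose board from its stand into the empty slot and pressed it home. Then I pressed the fitted board home with the shut fingertips, backed the gripper clear, and handed the job in at about 15 s.

- **Stops:** each board stopped moving under the last push while the force rose, to 21 N on the loose board and 23 N on the fitted one.
- **Heights:** the wrist camera put both tops level end to end, within 0.2 mm. They are at 125.5 mm with the rim at 90.7 mm, so 34.8 mm against a nominal 35 mm.
- **Camera disagreement:** the scene and side cameras read the tops at about 124 mm and the rim at 87–89 mm. That gives 35–36 mm, which matches within their 2 mm calibration and coarser pixels.
- **Bystanders:** I compared the first and last scene pictures by eye only. The screwdriver, jar, offcut, glue and tape looked unmoved, and the gripper was touching nothing.

No check failed.

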